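Reset the tripped rocker on the test-rig control box

ROBOT

A 6-joint arm with a two-finger parallel gripper is mounted at the origin on the work surface. World frame = base frame: x ahead of the robot, y to its left, z up, the work surface at z = 0. Lengths are in m, angles in rad, forces in N, time in s.
With the tool pointing down it reaches from about 0.35 to 0.85 m from the base axis. Payload 8.1 kg.
Tool frame: the origin (TCP) lies at the very end of the fingers, on their centre line; the grasp point (between the pads) lies 19 mm behind it; z points along the fingers, y is the line along which they close (so a half turn about z gives the same grasp; the last joint's range is limited). The gripper opens to 93 mm and grips with 3 to 60 N. Pads are 15 mm wide; open, the fingers measure 128 mm over their backs; the gripper's body (75 mm by 188 mm) begins 65 mm behind the grasp point.
Start: joints at [1.218, 0.13, 1.488, -0, 1.523, -0.085], TCP at [0.159, 0.579, 0.219] pointing down, gripper open.
Joint ranges: [-2.96, 2.96], [-0.89, 2.26], [0.02, 2.5], [-1.34, 4.48], [0, 2.73], [-2.66, 2.66]. Speed limits (rad/s): [2.39, 2.39, 2.79, 3.14, 3.14, 3.14].

INTERFACE

Orientations are given as a 3x3 rotation matrix whose columns are the frame's x, y, z axes.
In Python, from cell import * gives the robot as it stands.
- The arm moves only by the tool apply_moves, never from a script. Its argument "moves" is a list of rows, each a list of 7 numbers: the turn, a rotation vector about the world's x, y, z in rad, then the shift along the world's x, y, z in mm, then the closure, from -1 (fully open) to 1 (shut). A call has exactly 5 rows; each row shifts and turns the commanded pose from where the row before left it; what a row does not reach is not made up. A row lasts 1/8 s, in which the tool goes at most 62.5 mm and 10.7 degrees, less where a joint would pass 70% of its speed; a pose out of reach is approached as far as the arm can. A call with a gripper value outside its range is refused whole. The fingers move at their own pace and stop on an object; "newtons" is the grip in N (left out, the last holds). Time passes only in rows, so rows that do not move let the fingers close, or fill a call up. It gives the time, the measured TCP pose, the force, the opening and the grip force at its end, in the units of the state.
- sense(): the state, without advancing time (a new reading comes with each control period).
- capture(name): name is "scene" or "top" or "wrist"; returns (picture, depth): 420x560x3 uint8, red, green, blue; 420x560 float32, m along the optical axis (not along the pixel's ray), 0 where there is no reading.
- camera_params(name): a dict with "fx", "fy", "cx", "cy" (pixels), "cam_to_world" (4x4, takes a point from camera to world coordinates). Camera axes: x right, y down, z forward; pixel columns grow to the right and rows downward; lengths in m; the calibration is good to about 2 mm. A picture is of the moment at which its call begins: read the wrist's pose just before it. camera_params takes no time and is no camera call; for the wrist camera it gives the pose at the moment of the call.
- job_done(): hands the job in; it is judged then, once.
The state is a dict: "t": time; "q": joint angles; "dq": joint speeds; "tau": joint torques, N m; "tool_pos": TCP position; "eef_rot": TCP orientation; "wrist_force": force on the tool from outside, world axes, zero at the start; "ft_torque": the same for the moment, N m; "grip_width": opening from 0.0 (shut) to 1.0 (fully open); "grasp_force": force on a finger pad.
Only numpy, scipy, OpenCV 4.12 (cv2) and the standard library are available. Lean on these libraries where they do the work, as an engineer would, in place of code of your own. Each camera call takes 0.05 s, during which the arm holds its last target. There are 200 camera calls.

TASK

One of the six rockers on the control box leans the opposite way to its five neighbours: take the stylus from its fork and push that rocker fully over with the stylus's shank so that all six lean alike. Then hang the stylus by its collar back in the fork and let go. Leave the other five rockers and everything else on the bench as they are, and do not touch the switches with the gripper itself.

Things in the scene. Friction and masses are not known exactly. Their poses are not given: they have to be found in the camera images.
- bank: Grey steel control box, 110 (x) x 190 (y) x 45 mm high, fixed to the bench. Origin: centre of its underside; its x points away from the robot when its yaw is 0, z up. A row of six rocker switches stands on its top along its y axis, 24 mm apart, centred.
- stylus: Upright stylus hanging in the fork. Origin: centre of the underside of its collar; z up along its axis. Above the origin: steel collar 22 mm across, 5 mm thick, then a black square grip 14 x 14 mm from 5 to 47 mm height, its sides along the stylus's x and y. Below: a round steel shank 8 mm across, 90 mm long with a rounded end. 60 g, give or take 30 %.
- stylus_tip (a point): Lower end of the stylus's shank, 90 mm below the stylus's origin.
- fork_stand: Fixed steel stand: foot 75 x 70 mm, post, and a level fork of two prongs, upper face 115 mm above the bench. Origin: on the bench straight under the seat. The slot between the prongs is 12 mm wide, open above, below and at the stand's -x end; it runs from 15 mm on the -x side of the seat to 13 mm on its +x side. The stylus's shank hangs through it, its collar on the prongs.
- fork_seat (a point): Middle of the slot, level with the prongs' upper face: where the stylus's origin is at the start and belongs.
- sw_a: Black fixed housing of one rocker switch, 46 (x) x 22.5 (y) x 20 mm high, one of six alike in a row, in any order along the row. Origin: centre of its underside, on the box's top; axes parallel to the box's. The rocker's pivot is 20 mm above the origin, its axis along y; a paddle 13 mm wide (y) and 5 mm thick reaches 30 mm from the pivot.
- sw_b: Another such switch housing, same as sw_a in all measures.
- sw_c: Another such switch housing, same as sw_a in all measures.
- sw_d: Another such switch housing, same as sw_a in all measures.
- sw_e: Another such switch housing, same as sw_a in all measures.
- sw_f: Another such switch housing, same as sw_a in all measures.
- rk_a (a joint): Rocker of switch sw_a, rad. 0: paddle leans 0.4 rad to the box's -x side (towards the robot); 0.8: leans 0.4 rad to its +x side, fully over against its stop. About 1 N at the paddle's end moves it; it stays where it is left. At the start five of the six are near 0.8 and one is near 0.
- rk_b (a joint): Rocker of switch sw_b, rad. Values as for rk_a.
- rk_c (a joint): Rocker of switch sw_c, rad. Values as for rk_a.
- rk_d (a joint): Rocker of switch sw_d, rad. Values as for rk_a.
- rk_e (a joint): Rocker of switch sw_e, rad. Values as for rk_a.
- rk_f (a joint): Rocker of switch sw_f, rad. Values as for rk_a.
- hub: Bystander: flanged steel hub, 76 mm across, 42 mm high. Origin: centre of its underside.
- piston: Bystander: steel grooved piston standing upright, 42 mm across, 70 mm high. Origin: centre of its underside.
- bearing: Bystander: flat steel bearing ring, 52 mm outside, 26 mm bore, 15 mm high. Origin: centre of its underside.
- nut: Bystander: square steel nut, 30 x 30 x 13 mm. Origin: centre of its underside.
- spanner: Bystander: steel spanner lying flat. Origin: at its underside, about the middle of its length.
- block: Bystander: pale metal block, 90 x 45 x 30 mm. Origin: centre of its underside.
- sleeve: Bystander: upright steel tube, 48 mm outside, 55 mm high. Origin: centre of its underside.
Things that resemble listed ones, but are neither listed nor needed, are in the scene too. What is shaped like the fork_stand but orange or purple is not meant. Leave any orange look-alike of the stylus alone.

How it is judged:
On the way, in this order (a step that is already met when the one before it is completed fails the run):
1. the stylus is lifted clear of its fork (distance between stylus and fork_seat above 0.05 m), for 0.1 s.
2. the tripped rocker is fully over, the stylus's tip beside it (value of joint rk_a above 0.68 rad and horizontal distance between stylus_tip and sw_a below 0.05 m and distance between stylus and fork_seat above 0.05 m), for 0.05 s.
At the end, for the whole second after the job is handed in: All six rockers stand beyond 0.68 rad of their 0.8 rad swing; the stylus hangs at rest in the fork, its collar on the prongs (within 4 mm in height and 15 mm sideways of the seat), upright within 0.12 rad, let go (value of joint each of rk_a, rk_b, rk_c, rk_d, rk_e, rk_f above 0.68 rad and horizontal distance between stylus and fork_seat below 0.015 m and z of stylus in the frame of fork_seat between -0.004 and 0.004 m and angle between stylus's own z axis and vertical below 0.12 rad and linear speed of stylus below 0.02 m/s); the robot touches nothing.
It fails at once if one of the five other rockers is moved back below 0.6 rad (value of joint any of rk_b, rk_c, rk_d, rk_e, rk_f below 0.6 rad).
It fails at once if the gripper or arm touches a rocker switch (contact force between any of the fingers, the arm and sw_a above 0.3 N or contact force between any of the fingers, the arm and sw_b above 0.3 N or contact force between any of the fingers, the arm and sw_c above 0.3 N or contact force between any of the fingers, the arm and sw_d above 0.3 N or contact force between any of the fingers, the arm and sw_e above 0.3 N or contact force between any of the fingers, the arm and sw_f above 0.3 N).
It fails at once if a bystander is shoved more than 20 mm (distance of any of hub, piston, bearing, nut, spanner, block, sleeve from where it was at the start of the episode above 0.02 m).
It also fails if it takes over 46 s, if anything falls off the work surface, if the arm or the gripper's body presses on something with over 40 N, if the wrist force passes 120 N, or if a joint passes its speed limit or range.

## Working session

There is one attempt and no reset: what is moved stays moved. The work goes in short steps, Python scripts to look and compute and a tool call to move; the robot and the scene stay as the last step left them, time stands still between calls to the robot, and variables do not carry over. Pictures are saved under pics/ and viewed, at most 10 in all, crops included, and the job is handed in when it is done.

Besides the shell and the picture viewer there is one more tool, called as name([rows], argument=value, ...), one row to a line, values as JSON. apply_moves: Moves the arm, as the interface text tells. Its arguments: {"type":"object","properties":{"moves":{"type":"array"},"newtons":{"type":"number"}},"required":["moves"]}

```bash
mkdir -p pics; cat > h.py <<'E'
from cell import *
import numpy as np, cv2
def snap(n,f):
    p=camera_params(n); im,d=capture(n); cv2.imwrite(f'pics/{f}.png',im[:,:,::-1]); np.savez(f'pics/{f}.npz',im=im,d=d,**p); return im,d,p
def load(f): return np.load(f'pics/{f}.npz')
def cloud(z):
    d=z['d']; v,u=np.mgrid[:420,:560]; c=np.stack([(u-z['cx'])/z['fx']*d,(v-z['cy'])/z['fy']*d,d,np.ones_like(d)],-1)
    return (c@z['cam_to_world'].T)[...,:3]
E
python3 - <<'E'
from h import *
snap('scene','s0');snap('top','t0');print(sense()['t'])
E
```

```text
0.1
```

View pics/s0.png

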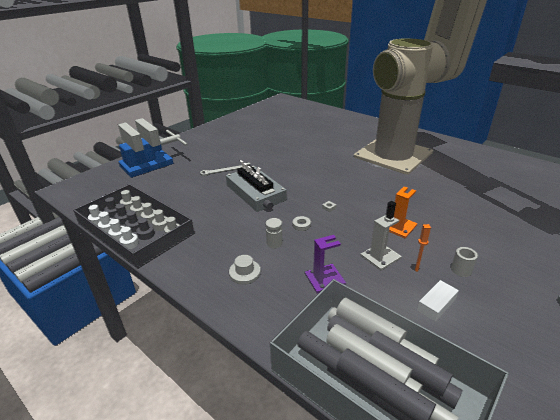

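View pics/t0.png

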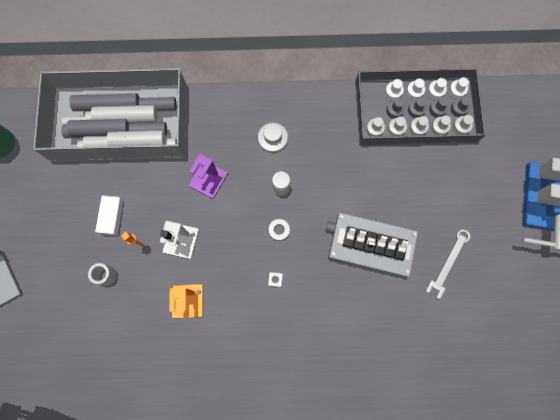

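Grey fork with the black-grip stylus: top (170,238), scene (385,225). Look-alikes: orange stand top (187,300), purple stand top (208,175), orange stylus top (132,240). The control box is at top (375,243), where the third rocker from the left seems to differ. I choose the grey fork and check it in a close crop.

```bash
python3 - <<'E'
from h import *
z=load('t0');s=load('s0');im=z['im'][:,:,::-1]
a=cv2.resize(im[205:285,320:425],(787,600),interpolation=cv2.INTER_CUBIC)[:, :]
b=cv2.resize(im[215:265,150:205],(400,364),interpolation=cv2.INTER_CUBIC)
c=cv2.resize(s['im'][150:215,215:295][:,:,::-1],(400,325),interpolation=cv2.INTER_CUBIC)
a=cv2.resize(im[205:280,322:422],(400,300),interpolation=cv2.INTER_CUBIC)
e=cv2.resize(s['im'][190:275,350:440][:,:,::-1],(318,300),interpolation=cv2.INTER_CUBIC)
o=np.zeros((600,800,3),np.uint8);o[:300,:400]=a;o[300:,:400]=b[:300];o[:300,400:]=c[:300];o[300:,400:718]=e
cv2.imwrite('pics/c.png',o)
P=cloud(z)
def mask(u0,u1,v0,v1,lo,hi):
    q=P[v0:v1,u0:u1].reshape(-1,3); return q[(q[:,2]>lo)&(q[:,2]<hi)]
for n,r in dict(box=(320,425,205,285,.04,.05),hous=(320,425,205,285,.06,.067),pad=(335,412,220,265,.08,.12),fork=(150,205,215,265,.108,.122),top=(150,205,215,265,.14,.18),foot=(150,205,215,265,.003,.02)).items():
    q=mask(*r)
    if len(q)<4: print(n,len(q));continue
    R=cv2.minAreaRect((q[:,:2]*1000).astype(np.float32)); print(n,len(q),q.mean(0).round(4),np.round(R[0],1),np.round(R[1],1),round(R[2],1),np.median(q[:,2]).round(4))
q=mask(335,412,220,265,.08,.12)
np.set_printoptions(suppress=True)
print(z['fx'],z['cam_to_world'].round(3).tolist())
w=P[222:262:2,340:412:3,2]
print((w*1000).astype(int))
E
```

```text
box 1755 [ 0.5078 -0.2164  0.0425] [ 510.2 -218.1] [189.1 110.1] 74.6 0.0421
hous 679 [ 0.5077 -0.2168  0.0645] [ 510.6 -218.7] [142.7  47.2] 74.4 0.0647
pad 184 [ 0.5163 -0.2194  0.0888] [ 511.  -218.4] [133.   25.3] 74.3 0.0899
fork 257 [0.538  0.2357 0.1158] [535.9 238.7] [35.4 48.4] 75.3 0.1157
top 65 [0.5263 0.2397 0.1593] [527. 241.] [14.4 14. ] 78.8 0.1618
foot 853 [0.5307 0.2382 0.0074] [540.3 248.3] [133.1 119.9] 88.5 0.0074
486.04127269725996 [[-0.027, -0.975, 0.222, 0.346], [-1.0, 0.027, -0.004, -0.005], [-0.002, -0.222, -0.975, 1.163], [0.0, 0.0, 0.0, 1.0]]
[[  40   41   41   41   39   40   41   37   41   41   41   39   38   41
    -1    0    0    0    2   -3    0   -3   -1   -1]
 [  36   41   37   47   41   43   41   43   39   41   40   40   41   41
    44   41    0    1    0    0    0    0   -1   -5]
 [  44   43   36   42   42   42   41   42   43   42   45   41   38   39
    40   42   39   42   35    3    1   -2   -1    0]
 [  43   40   59   63   64   64   36   40   44   42   40   39   39   39
    42   43   36   39   40   40   42   37   -1    2]
 [  46   44   63   93   
[... 1276 characters left out ...]
6   65   63   68   64
    65   64   66   67   66   64   69   69   44   47]
 [  37   43   42   41   39   42 1163   40   40   41   56   55   66   62
    63   63   65   65   62   66   65   67   45   42]
 [  39   42   42   39   40   36   43   40   38   39   45   42   52   54
    61   61   64   64   64   63   65   63   43   45]
 [  43   43   40   40   44   43   42   40   40   43   39   43   41   42
    43   49   64   65   57   61   67   67   41   44]
 [  41   37   39   42   41   41   41   43   43   38   41   42   38   42
    39   43   41   37   54   63   65   62   43   44]
 [  35   40   42   39   40   39   42   42   39   40   36   37   41   41
    43   40   42   39   41   39   39   38   41   45]]
```

View pics/c.png

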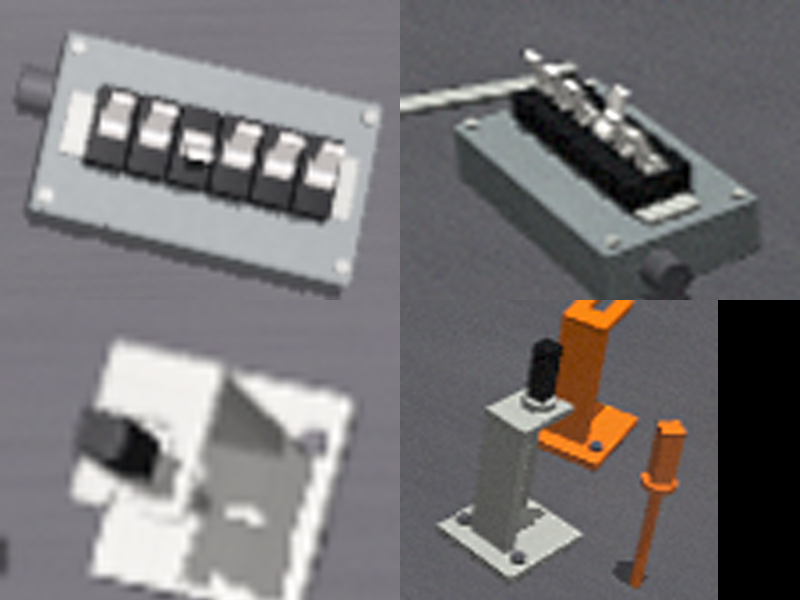

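Crop: grey fork with the black grip (chosen), its open end towards the robot. Rocker 3 from the left leans towards the robot and the other five lean away, so sw_a is at +12 mm on the box's y axis.

```bash
python3 - <<'E'
from h import *
np.set_printoptions(suppress=True)
st=sense();print(st['tool_pos'],st['eef_rot'],st['grip_width'])
z=load('t0');P=cloud(z);im=z['im']
hsv=cv2.cvtColor(im,cv2.COLOR_RGB2HSV);o=(hsv[...,0]<20)&(hsv[...,1]>150)
for n,(u0,u1,v0,v1) in dict(ost=(115,150,225,260),ostand=(165,210,280,325)).items():
    q=P[v0:v1,u0:u1][o[v0:v1,u0:u1]];print(n,len(q),q.min(0),q.max(0),q[q[:,2]>.08].mean(0))
q=P[215:265,150:205].reshape(-1,3)
for lo,hi in((.108,.118),(.118,.124),(.15,.17)):
    w=q[(q[:,2]>lo)&(q[:,2]<hi)];print(lo,len(w),np.percentile(w,[1,50,99],axis=0).round(4).tolist())
# edges in rotated frame
a=np.deg2rad(-15);R=np.array([[np.cos(a),np.sin(a)],[-np.sin(a),np.cos(a)]])
w=q[(q[:,2]>.108)&(q[:,2]<.118)];w=(w[:,:2]-[.527,.241])@R.T*1000
H,_,_=np.histogram2d(w[:,0],w[:,1],bins=[np.arange(-30,50,4),np.arange(-34,36,4)]);print(H.astype(int))
E
```

```text
[0.15855221 0.57816377 0.21772516] [[-0.96436576  0.26457205 -0.00056051]
 [ 0.2645726   0.96436465 -0.00147321]
 [ 0.00015076 -0.001569   -0.99999876]] 0.998852917631937
ost 126 [ 0.51893396  0.31932632 -0.00143875] [0.56221048 0.37222451 0.14093878] [0.52696266 0.32661669 0.11940212]
ostand 897 [ 0.34566958 -0.00475059 -0.00212014] [0.43027841 0.25407106 1.16341682] [0.39511043 0.21611324 0.11782861]
0.108 215 [[0.511, 0.2178, 0.1092], [0.5427, 0.232, 0.1152], [0.5608, 0.2594, 0.1179]]
0.118 50 [[0.5143, 0.2242, 0.1181], [0.525, 0.2379, 0.12], [0.5587, 0.2579, 0.1237]]
0.15 57 [[0.5195, 0.2336, 0.1512], [0.526, 0.2398, 0.1622], [0.5345, 0.2479, 0.166]]
[[0 0 0 0 0 0 0 0 0 0 0 0 0 0 0 0 0]
 [0 0 0 0 0 0 0 0 0 0 0 0 0 0 0 0 0]
 [0 0 0 0 0 0 0 0 0 0 0 0 0 0 0 0 0]
 [0 0 0 0 1 1 1 0 0 0 1 0 1 0 0 0 0]
 [0 0 0 0 2 4 4 0 0 1 1 3 4 0 0 0 0]
 [0 0 0 0 2 4 3 0 0 0 1 3 0 0 0 0 0]
 [0 0 0 0 4 4 1 0 0 0 0 1 2 0 0 0 0]
 [0 0 0 0 3 3 0 0 0 0 0 0 0 0 0 0 0]
 [0 0 0 0 3 4 1 0 0 0 0 0 0 0 0 0 0]
 [0 0 0 0 3 2 3 0 0 0 0 0 0 0 0 0 0]
 [0 0 0 0 3 4 3 1 1 1 2 1 0 0 0 0 0]
 [0 0 0 0 2 4 2 3 4 3 3 3 3 0 0 0 0]
 [0 0 0 0 3 4 3 1 4 2 4 2 3 0 0 0 0]
 [0 0 0 0 3 4 4 3 3 3 4 2 3 0 0 0 0]
 [0 0 0 0 4 2 2 3 5 4 1 3 1 0 0 0 0]
 [0 0 0 0 3 1 4 4 0 2 3 1 3 0 0 0 0]
 [0 0 0 0 0 0 0 0 0 0 0 0 0 0 0 0 0]
 [0 0 0 0 0 0 0 0 0 0 0 0 0 0 0 0 0]
 [0 0 0 0 0 0 0 0 0 0 0 0 0 0 0 0 0]]
```

apply_moves([
  [0, 0, -0.157, 37, -34, 0, 0],
  [0, 0, -0.157, 37, -34, 0, 0],
  [0, 0, -0.157, 37, -34, 0, 0],
  [0, 0, -0.157, 37, -34, 0, 0],
  [0, 0, -0.157, 37, -34, 0, 0],
])

```text
t: 0.72
tool_pos: [0.3445, 0.4072, 0.2182]
eef_rot: [[-0.491, 0.871, -0.0], [0.871, 0.491, -0.0], [-0.0, -0.001, -1.0]]
wrist_force: [-0.1, 0.9, -0.6]
grip_width: 0.524
grasp_force: 0.0
```

apply_moves([
  [0, 0, -0.157, 37, -34, 0, 0],
  [0, 0, -0.157, 37, -34, 0, 0],
  [0, 0, -0.157, 37, -34, 0, 0],
  [0, 0, -0.157, 37, -34, 0, 0],
  [0, 0, -0.157, 35, -32, 0, 0],
])

```text
t: 1.35
tool_pos: [0.5276, 0.2392, 0.2182]
eef_rot: [[0.269, 0.963, -0.001], [0.963, -0.269, -0.0], [-0.0, -0.001, -1.0]]
wrist_force: [0.7, 0.6, 0.7]
grip_width: 0.497
grasp_force: 0.0
```

```bash
python3 - <<'E'
from h import *
snap('wrist','w1');s=sense();print(s['t'],s['q'],s['tool_pos'],s['eef_rot'],s['grip_width'])
print(camera_params('wrist')['cam_to_world'])
E
```

```text
1.4 [ 0.33036596  0.07859746  1.54479129 -0.00298774  1.51777236  0.61389917] [0.53101135 0.2350382  0.21799917] [[ 0.27959962  0.9601157   0.00137625]
 [ 0.96011419 -0.27959534 -0.00268214]
 [-0.00219037  0.00207128 -0.99999546]] 0.4989474589187807
[[ 0.9601597  -0.27067542 -0.06948495  0.55098595]
 [-0.27944543 -0.92829665 -0.24530711  0.30336386]
 [ 0.00189596  0.25495126 -0.96695205  0.38330756]
 [ 0.          0.          0.          1.        ]]
```

View pics/w1.png

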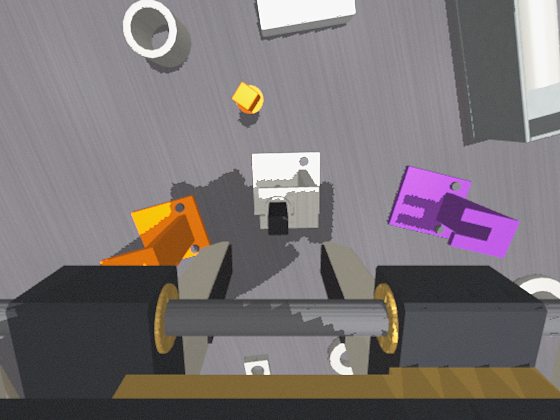

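```bash
python3 - <<'E'
from h import *
np.set_printoptions(suppress=True,precision=4)
for k in range(2):
    s=sense();print(s['t'],s['tool_pos'],s['eef_rot'][:,1]);im,d,p=snap('wrist',f'w{2+k}')
    P=cloud(p|dict(d=d));q=P[140:260,235:335].reshape(-1,3)
    for lo,hi in((.005,.015),(.108,.1185),(.15,.17)):
        w=q[(q[:,2]>lo)&(q[:,2]<hi)];R=cv2.minAreaRect((w[:,:2]*1000).astype(np.float32));print(lo,len(w),np.median(w,0),R)
a=np.deg2rad(-15);R=np.array([[np.cos(a),np.sin(a)],[-np.sin(a),np.cos(a)]])
w=q[(q[:,2]>.108)&(q[:,2]<.118)];w=(w[:,:2]-[.527,.241])@R.T*1000
H,_,_=np.histogram2d(w[:,0],w[:,1],bins=[np.arange(-30,50,3),np.arange(-33,36,3)]);print(H.astype(int))
v=im[130:260,220:350];cv2.imwrite('pics/w3c.png',cv2.resize(v[:,:,::-1],(600,600),interpolation=cv2.INTER_CUBIC))
E
```

```text
1.4 [0.531 0.235 0.218] [ 0.9601 -0.2796  0.0021]
0.005 2305 [0.538  0.2534 0.0075] ((538.4500122070312, 237.6019287109375), (69.7881088256836, 74.80607604980469), 75.7003173828125)
0.108 1664 [0.5454 0.2394 0.1144] ((537.791259765625, 237.59527587890625), (34.352943420410156, 48.1557731628418), 75.93712615966797)
0.15 466 [0.5296 0.2414 0.1613] ((529.2362060546875, 240.17604064941406), (13.839765548706055, 14.135226249694824), 74.74491119384766)
1.45 [0.5292 0.237  0.2179] [ 0.9623 -0.2719  0.0003]
0.005 2303 [0.5371 0.2534 0.0075] ((538.7393188476562, 237.62266540527344), (69.44609069824219, 75.08869934082031), 75.83258819580078)
0.108 1635 [0.5454 0.2397 0.1145] ((537.7108154296875, 237.64581298828125), (34.59230422973633, 47.38200759887695), 75.46640014648438)
0.15 468 [0.5296 0.2416 0.1612] ((529.1764526367188, 240.25515747070312), (14.163396835327148, 13.825589179992676), 75.0363998413086)
[[ 0  0  0  0  0  0  0  0  0  0  0  0  0  0  0  0  0  0  0  0  0  0]
 [ 0  0  0  0  0  0  0  0  0  0  0  0  0  0  0  0  0  0  0  0  0  0]
 [ 0  0  0  0  0  0  0  0  0  0  0  0  0  0  0  0  0 
[... 903 characters left out ...]
 0  0  0]
 [ 0  0  0  0  0  9 14 14 15 13 15 14 14 16 13 14 12  0  0  0  0  0]
 [ 0  0  0  0  0  8 10 11 10 10 11 13 12 15 11 13 11  0  0  0  0  0]
 [ 0  0  0  0  0 11 13 15 12 15 13 12 11 13 13 12 15  0  0  0  0  0]
 [ 0  0  0  0  0  9 15 15 14 13 14 14 13 16 13 14 15  0  0  0  0  0]
 [ 0  0  0  0  0  7 11 12  9 13 10 13 11 16 13 15 16  0  0  0  0  0]
 [ 0  0  0  0  0  9  9 11 10 10 10 10  7  7  8  6  9  0  0  0  0  0]
 [ 0  0  0  0  0  0  0  0  0  0  0  0  0  0  0  0  0  0  0  0  0  0]
 [ 0  0  0  0  0  0  0  0  0  0  0  0  0  0  0  0  0  0  0  0  0  0]
 [ 0  0  0  0  0  0  0  0  0  0  0  0  0  0  0  0  0  0  0  0  0  0]
 [ 0  0  0  0  0  0  0  0  0  0  0  0  0  0  0  0  0  0  0  0  0  0]]
```

View pics/w3c.png

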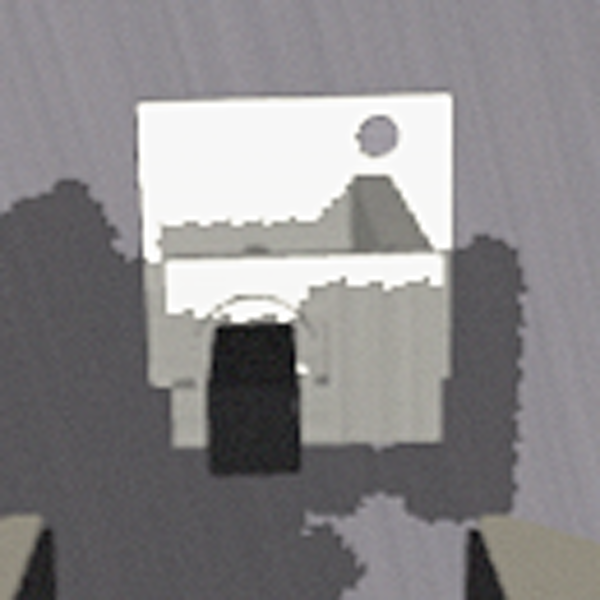

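The stylus is in the crop at about (255,400) of 600 with its collar on the prongs, at world (0.5285, 0.2405), yaw -15°, top at z 0.161. I descend.

apply_moves([
  [0, 0, 0, 2, 0, 0, 0],
  [0, 0, 0, 0, 0, -15, 0],
  [0, 0, 0, 0, 0, -15, 0],
  [0, 0, 0, 0, 0, -10, 0],
  [0, 0, 0, 0, 0, 0, 0],
])

```text
t: 2.12
tool_pos: [0.5276, 0.2405, 0.1769]
eef_rot: [[0.263, 0.965, -0.003], [0.965, -0.263, -0.001], [-0.002, -0.002, -1.0]]
wrist_force: [-0.7, -0.4, 1.0]
grip_width: 0.504
grasp_force: 0.0
```

apply_moves([
  [0, 0, 0, 0, 0, -20, 0],
  [0, 0, 0, 0, 0, -20, 0],
  [0, 0, 0, 0, 0, -12, 0],
  [0, 0, 0, 0, 0, 0, 0],
  [0, 0, 0, 0, 0, 0, 0],
])

```text
t: 2.75
tool_pos: [0.5291, 0.2407, 0.1271]
eef_rot: [[0.264, 0.965, 0.001], [0.965, -0.264, 0.0], [0.0, 0.001, -1.0]]
wrist_force: [-0.2, 0.9, 0.1]
grip_width: 0.498
grasp_force: 0.0
```

apply_moves([
  [0, 0, 0, 0, 0, 0, 0.5],
  [0, 0, 0, 0, 0, 0, 1],
  [0, 0, 0, 0, 0, 0, 1],
  [0, 0, 0, 0, 0, 0, 1],
  [0, 0, 0, 0, 0, 0, 1],
], newtons=25)

```text
t: 3.38
tool_pos: [0.5288, 0.2407, 0.1268]
eef_rot: [[0.264, 0.965, 0.0], [0.965, -0.264, 0.0], [0.0, 0.0, -1.0]]
wrist_force: [1.1, 0.1, 0.8]
grip_width: 0.153
grasp_force: 25.0
```

apply_moves([
  [0, 0, 0, 0, 0, 10, 1],
  [0, 0, 0, 0, 0, 30, 1],
  [0, 0, 0, 0, 0, 30, 1],
  [0, 0, 0, 0, 0, 25, 1],
  [0, 0, 0, 0, 0, 0, 1],
])

```text
t: 4.0
tool_pos: [0.5303, 0.2412, 0.2248]
eef_rot: [[0.264, 0.965, 0.005], [0.965, -0.264, 0.002], [0.003, 0.004, -1.0]]
wrist_force: [0.0, 0.6, -0.2]
grip_width: 0.151
grasp_force: 25.0
```

apply_moves([
  [0, 0, 0, -4, -20, 0, 1],
  [0, 0, 0, -6, -50, 0, 1],
  [0, 0, 0, -6, -50, 0, 1],
  [0, 0, 0, -6, -50, 0, 1],
  [0, 0, 0, -6, -50, 0, 1],
])

```text
t: 4.62
tool_pos: [0.4988, 0.0183, 0.2197]
eef_rot: [[0.264, 0.965, -0.003], [0.965, -0.264, -0.0], [-0.001, -0.003, -1.0]]
wrist_force: [1.1, -0.7, -0.7]
grip_width: 0.149
grasp_force: 25.0
```

apply_moves([
  [0, 0, 0, -6, -50, 0, 1],
  [0, 0, 0, -6, -50, 0, 1],
  [0, 0, 0, -6, -50, 0, 1],
  [0, 0, 0, -6, -45, 0, 1],
  [0, 0, 0, -2, -22, 0, 1],
])

```text
t: 5.25
tool_pos: [0.4723, -0.1989, 0.2197]
eef_rot: [[0.266, 0.964, -0.003], [0.964, -0.266, 0.001], [-0.0, -0.003, -1.0]]
wrist_force: [0.1, 0.7, -0.4]
grip_width: 0.146
grasp_force: 25.0
```

apply_moves([
  [0, 0, 0, 0, 0, 0, 1],
  [0, 0, 0, 0, 0, 0, 1],
  [0, 0, 0, 0, 0, 0, 1],
  [0, 0, 0, 0, 0, 0, 1],
  [0, 0, 0, 0, 0, 0, 1],
])

```text
t: 5.88
tool_pos: [0.4749, -0.1959, 0.2217]
eef_rot: [[0.263, 0.965, 0.0], [0.965, -0.263, -0.0], [-0.0, 0.0, -1.0]]
wrist_force: [-0.1, -0.0, -0.3]
grip_width: 0.15
grasp_force: 25.0
```

```bash
python3 - <<'E'
from h import *
s=sense();print(s['t'],s['q'],s['tool_pos'],s['grip_width'],s['grasp_force'])
snap('scene','s4');a=snap('top','t4')[0];b=load('s4')['im']
o=np.zeros((420,800,3),np.uint8);o[:,:400]=cv2.resize(a[200:290,330:415],(400,420),interpolation=2);o[:,400:]=cv2.resize(b[120:225,205:305],(400,420),interpolation=2)
cv2.imwrite('pics/c4.png',o[:,:,::-1])
E
```

```text
5.875 [-4.91024174e-01 -1.05909755e-01  1.72091288e+00  8.94490315e-06
  1.52652148e+00 -2.24992579e-01] [ 0.4748969  -0.19586591  0.22167897] 0.15032300549042754 24.990479350090027
```

View pics/c4.png

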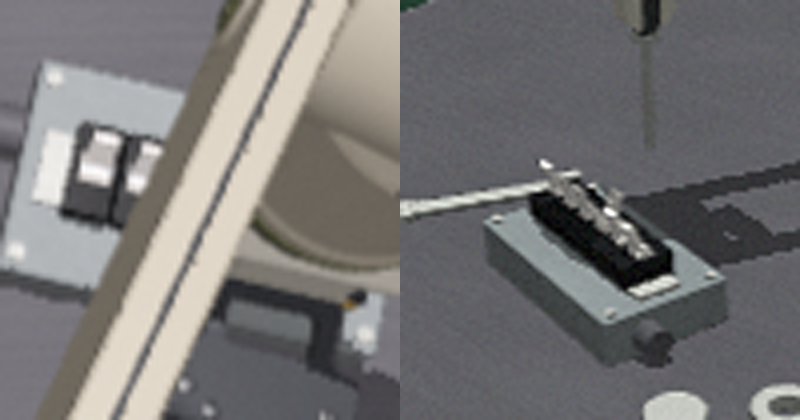

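Shank tip in the crop at (650,148), scene (267,157). Tripped paddle end at (615,195), scene (259,169). I check both against the prediction.

```bash
python3 - <<'E'
from h import *
z=load('s4');M=np.linalg.inv(z['cam_to_world'])
def pr(p):
    c=M@[*p,1];return (z['fx']*c[0]/c[2]+z['cx'],z['fy']*c[1]/c[2]+z['cy'],c[2])
print(pr((.4749,-.1959,.2217-.1018)))
x=np.array([.963,-.269]);y=np.array([.269,.963])
for C in((.510,-.218),(.512,-.218)):
  for k in(60,36,12,-12): print(k,pr((*(np.array(C)+k/1000*y+(-.0117 if k==12 else .0117)*x),.0926)))
q=cloud(z)[160:200,225:285].reshape(-1,3);w=q[(q[:,2]>.058)&(q[:,2]<.07)]
print(len(w),cv2.minAreaRect((w[:,:2]*1000).astype(np.float32)))
E
```

```text
(np.float64(268.0325977278489), np.float64(156.60150850723977), np.float64(1.193058010382114))
60 (np.float64(262.53297729586285), np.float64(175.74182189809295), np.float64(1.1515860695761524))
36 (np.float64(258.2732296990581), np.float64(172.50460206210886), np.float64(1.1679560164781737))
12 (np.float64(260.70340406770083), np.float64(167.14278265673912), np.float64(1.1952390175827061))
-12 (np.float64(250.10219163624365), np.float64(166.2949744030979), np.float64(1.2006959102822155))
60 (np.float64(262.07430460504236), np.float64(176.00991294412094), np.float64(1.1503205399326577))
36 (np.float64(257.8163720660961), np.float64(172.7654200276163), np.float64(1.1666904868346788))
12 (np.float64(260.2595617195538), np.float64(167.39195761812456), np.float64(1.1939734879392112))
-12 (np.float64(249.6491831466539), np.float64(166.54212119549257), np.float64(1.1994303806387205))
299 ((515.2508544921875, -221.12774658203125), (147.57008361816406, 47.52263641357422), 75.0785140991211)
```

The tip matches and the tripped paddle is consistent within 2 px. I lower, then push along the box's x.

apply_moves([
  [0, 0, 0, 0, 0, -12, 1],
  [0, 0, 0, 0, 0, -15, 1],
  [0, 0, 0, 0, 0, -14, 1],
  [0, 0, 0, 0, 0, 0, 1],
  [0, 0, 0, 0, 0, 0, 1],
])

```text
t: 6.6
tool_pos: [0.4747, -0.1964, 0.1806]
eef_rot: [[0.264, 0.965, -0.0], [0.965, -0.264, 0.0], [0.0, -0.0, -1.0]]
wrist_force: [0.4, -0.3, -0.6]
grip_width: 0.149
grasp_force: 25.0
```

apply_moves([
  [0, 0, 0, 7.7, -2.15, 0, 1],
  [0, 0, 0, 7.7, -2.15, 0, 1],
  [0, 0, 0, 7.7, -2.15, 0, 1],
  [0, 0, 0, 7.7, -2.15, 0, 1],
  [0, 0, 0, 5.8, -1.6, 0, 1],
])

```text
t: 7.22
tool_pos: [0.5117, -0.2067, 0.1805]
eef_rot: [[0.264, 0.965, -0.001], [0.965, -0.264, 0.0], [0.0, -0.001, -1.0]]
wrist_force: [-1.5, 1.2, 0.9]
grip_width: 0.149
grasp_force: 25.0
```

apply_moves([
  [0, 0, 0, 2, -0.55, 0, 1],
  [0, 0, 0, 1, -0.3, 0, 1],
  [0, 0, 0, 0, 0, 0, 1],
  [0, 0, 0, 0, 0, 0, 1],
  [0, 0, 0, 0, 0, 0, 1],
])

```text
t: 7.85
tool_pos: [0.5142, -0.2074, 0.1807]
eef_rot: [[0.264, 0.965, -0.0], [0.965, -0.264, 0.0], [-0.0, -0.0, -1.0]]
wrist_force: [-0.7, 0.4, -1.3]
grip_width: 0.146
grasp_force: 25.0
```

```bash
python3 - <<'E'
from h import *
b=snap('scene','s5')[0]
o=cv2.resize(b[140:215,205:305],(800,600),interpolation=2);cv2.imwrite('pics/c5.png',o[:,:,::-1])
s=sense();print(s['t'],s['wrist_force'],s['ft_torque'])
E
```

```text
7.9 [-0.02105949  0.34267005 -0.37654037] [-0.00364963  0.34538357 -0.00514045]
```

View pics/c5.png

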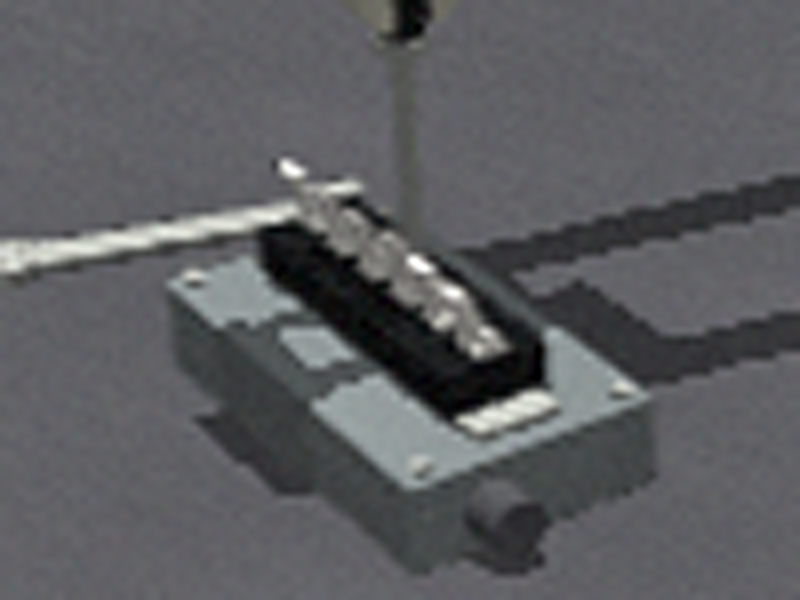

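The rocker now lines up with the others at crop (400,265). I press a little further to seat it on its stop.

apply_moves([
  [0, 0, 0, 1, -0.3, 0, 1],
  [0, 0, 0, 1, -0.3, 0, 1],
  [0, 0, 0, 0, 0, 0, 1],
  [0, 0, 0, 0, 0, 0, 1],
  [0, 0, 0, 0, 0, 0, 1],
])

```text
t: 8.52
tool_pos: [0.5164, -0.2081, 0.1807]
eef_rot: [[0.264, 0.965, 0.0], [0.965, -0.264, -0.0], [-0.0, 0.0, -1.0]]
wrist_force: [-1.7, 0.4, -0.5]
grip_width: 0.149
grasp_force: 25.0
```

```bash
python3 - <<'E'
from h import *
s=sense();print(s['t'],s['tool_pos'],s['wrist_force'],s['ft_torque'])
E
```

```text
8.525 [ 0.51637241 -0.2080564   0.18069219] [-1.72103999  0.40199681 -0.48796255] [ 0.06167594  0.44223141 -0.02398027]
```

apply_moves([
  [0, 0, 0, 1, -0.3, 0, 1],
  [0, 0, 0, 1, -0.3, 0, 1],
  [0, 0, 0, 0, 0, 0, 1],
  [0, 0, 0, 0, 0, 0, 1],
  [0, 0, 0, 0, 0, 0, 1],
])

```text
t: 9.15
tool_pos: [0.5175, -0.2083, 0.1805]
eef_rot: [[0.264, 0.965, -0.002], [0.965, -0.264, 0.001], [0.0, -0.002, -1.0]]
wrist_force: [-6.3, 1.9, 2.9]
grip_width: 0.149
grasp_force: 25.0
```

```bash
python3 - <<'E'
from h import *
s=sense();print(s['t'],s['tool_pos'],s['wrist_force'],s['ft_torque'])
E
```

```text
9.15 [ 0.51749235 -0.20833101  0.18048909] [-6.28272504  1.85384492  2.90856788] [0.47603849 1.76226271 0.02568449]
```

Force rises to 6.5 N along the box's x, so the rocker is on its stop. I retract and return.

apply_moves([
  [0, 0, 0, -6, 1.7, 0, 1],
  [0, 0, 0, -12, 3.4, 0, 1],
  [0, 0, 0, -12, 3.4, 0, 1],
  [0, 0, 0, -10, 2.8, 5, 1],
  [0, 0, 0, 0, 0, 15, 1],
])

```text
t: 9.78
tool_pos: [0.4772, -0.1969, 0.2008]
eef_rot: [[0.264, 0.965, -0.001], [0.965, -0.264, 0.001], [0.0, -0.001, -1.0]]
wrist_force: [0.4, -0.3, -1.7]
grip_width: 0.146
grasp_force: 25.0
```

apply_moves([
  [0, 0, 0, 0, 0, 15, 1],
  [0, 0, 0, 0, 0, 10, 1],
  [0, 0, 0, 4, 20, 0, 1],
  [0, 0, 0, 6, 45, 0, 1],
  [0, 0, 0, 6, 45, 0, 1],
])

```text
t: 10.4
tool_pos: [0.4948, -0.0865, 0.2263]
eef_rot: [[0.265, 0.964, 0.001], [0.964, -0.265, -0.0], [0.0, 0.001, -1.0]]
wrist_force: [0.9, 0.0, -0.2]
grip_width: 0.149
grasp_force: 25.0
```

apply_moves([
  [0, 0, 0, 6, 45, 0, 1],
  [0, 0, 0, 6, 45, 0, 1],
  [0, 0, 0, 6, 45, 0, 1],
  [0, 0, 0, 6, 45, 0, 1],
  [0, 0, 0, 6, 45, 0, 1],
])

```text
t: 11.02
tool_pos: [0.5248, 0.1393, 0.2263]
eef_rot: [[0.264, 0.965, 0.001], [0.965, -0.264, 0.0], [0.0, 0.001, -1.0]]
wrist_force: [-0.2, -0.9, -0.8]
grip_width: 0.147
grasp_force: 25.0
```

apply_moves([
  [0, 0, 0, 5, 45, 0, 1],
  [0, 0, 0, 3, 35, 0, 1],
  [0, 0, 0, 0, 15, 0, 1],
  [0, 0, 0, 0, 0, 0, 1],
  [0, 0, 0, 0, 0, 0, 1],
])

```text
t: 11.65
tool_pos: [0.5325, 0.2316, 0.2257]
eef_rot: [[0.265, 0.964, -0.0], [0.964, -0.265, -0.001], [-0.001, 0.0, -1.0]]
wrist_force: [-0.2, -0.2, -0.9]
grip_width: 0.151
grasp_force: 25.0
```

apply_moves([
  [0, 0, 0, -3.7, 9, 0, 1],
  [0, 0, 0, 0, 0, 0, 1],
  [0, 0, 0, 0, 0, 0, 1],
  [0, 0, 0, 0, 0, 0, 1],
  [0, 0, 0, 0, 0, 0, 1],
])

```text
t: 12.28
tool_pos: [0.5287, 0.2415, 0.2256]
eef_rot: [[0.264, 0.965, 0.0], [0.965, -0.264, -0.0], [-0.0, 0.0, -1.0]]
wrist_force: [1.3, 0.4, -1.2]
grip_width: 0.148
grasp_force: 25.0
```

```bash
python3 - <<'E'
from h import *
np.set_printoptions(suppress=True,precision=4)
s=sense();print(s['t'],s['tool_pos'],s['eef_rot'])
t=snap('top','t6')[0];w=snap('wrist','w6')[0];c=snap('scene','s6')[0]
o=np.zeros((600,800,3),np.uint8)
o[:300,:400]=cv2.resize(t[205:280,322:422],(400,300),interpolation=2)
o[:300,400:]=cv2.resize(c[150:225,345:445],(400,300),interpolation=2)
o[300:,:400]=cv2.resize(w[140:290,180:380],(400,300),interpolation=2)
o[300:,400:]=cv2.resize(c[150:210,210:290],(400,300),interpolation=2)
cv2.imwrite('pics/c6.png',o[:,:,::-1])
E
```

```text
12.275 [0.5287 0.2415 0.2256] [[ 0.264   0.9645  0.    ]
 [ 0.9645 -0.264  -0.    ]
 [-0.      0.     -1.    ]]
```

View pics/c6.png

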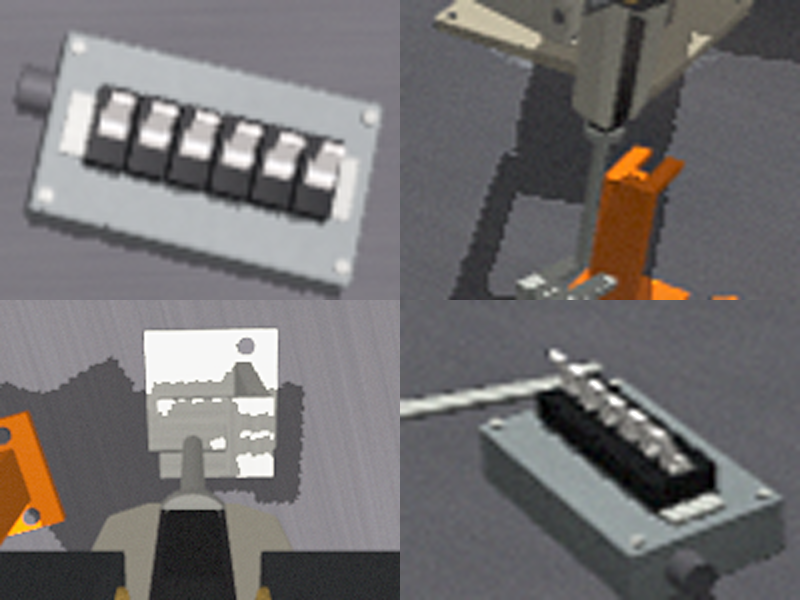

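All six lean alike (top-left crop), and the shank is parallel to the vertical orange post edge, so it is upright. I lower it at the pose where it was gripped.

apply_moves([
  [0, 0, 0, 0.1, -0.8, -8, 1],
  [0, 0, 0, 0, 0, -12, 1],
  [0, 0, 0, 0, 0, -10, 1],
  [0, 0, 0, 0, 0, -5, 1],
  [0, 0, 0, 0, 0, -5, 1],
])

```text
t: 13.05
tool_pos: [0.5287, 0.2409, 0.1852]
eef_rot: [[0.264, 0.965, -0.0], [0.965, -0.264, -0.0], [-0.0, -0.0, -1.0]]
wrist_force: [0.4, 0.4, 0.3]
grip_width: 0.148
grasp_force: 25.0
```

apply_moves([
  [0, 0, 0, 0, 0, -15, 1],
  [0, 0, 0, 0, 0, -18, 1],
  [0, 0, 0, 0, 0, -15, 1],
  [0, 0, 0, 0, 0, -7, 1],
  [0, 0, 0, 0, 0, 0, 1],
])

```text
t: 13.68
tool_pos: [0.5283, 0.2407, 0.1298]
eef_rot: [[0.264, 0.965, -0.001], [0.965, -0.264, -0.0], [-0.001, -0.001, -1.0]]
wrist_force: [-0.2, -0.1, -1.1]
grip_width: 0.145
grasp_force: 25.0
```

apply_moves([
  [0, 0, 0, 0, 0, -2, 1],
  [0, 0, 0, 0, 0, -0.7, 1],
  [0, 0, 0, 0, 0, 0, 1],
  [0, 0, 0, 0, 0, 0, 1],
  [0, 0, 0, 0, 0, 0, 1],
])

```text
t: 14.3
tool_pos: [0.5288, 0.2409, 0.1281]
eef_rot: [[0.264, 0.965, 0.0], [0.965, -0.264, 0.0], [0.0, 0.0, -1.0]]
wrist_force: [-0.2, 0.2, -1.9]
grip_width: 0.15
grasp_force: 25.0
```

apply_moves([
  [0, 0, 0, 0, 0, 0, 0.4],
  [0, 0, 0, 0, 0, 0, 0],
  [0, 0, 0, 0, 0, 0, 0],
  [0, 0, 0, 0, 0, 0, 0],
  [0, 0, 0, 0, 0, 0, 0],
])

```text
t: 14.92
tool_pos: [0.5288, 0.2408, 0.1279]
eef_rot: [[0.264, 0.965, 0.0], [0.965, -0.264, -0.0], [-0.0, 0.0, -1.0]]
wrist_force: [0.1, -0.2, 0.3]
grip_width: 0.499
grasp_force: 0.0
```

apply_moves([
  [0, 0, 0, 0, 0, 10, 0],
  [0, 0, 0, 0, 0, 20, 0],
  [0, 0, 0, 0, 0, 25, 0],
  [0, 0, 0, 0, 0, 25, 0],
  [0, 0, 0, 0, 0, 15, 0],
])

```text
t: 15.55
tool_pos: [0.5297, 0.2413, 0.2263]
eef_rot: [[0.264, 0.965, 0.004], [0.965, -0.264, 0.001], [0.002, 0.003, -1.0]]
wrist_force: [-0.5, 0.1, 1.0]
grip_width: 0.501
grasp_force: 0.0
```

apply_moves([
  [0, 0, 0, 0, 0, 0, 0],
  [0, 0, 0, 0, 0, 0, 0],
  [0, 0, 0, 0, 0, 0, 0],
  [0, 0, 0, 0, 0, 0, 0],
  [0, 0, 0, 0, 0, 0, 0],
])

```text
t: 16.18
tool_pos: [0.5285, 0.2408, 0.2225]
eef_rot: [[0.264, 0.965, -0.001], [0.965, -0.264, -0.0], [-0.0, -0.001, -1.0]]
wrist_force: [-1.0, -0.1, 0.5]
grip_width: 0.499
grasp_force: 0.0
```

```bash
python3 - <<'E'
from h import *
np.set_printoptions(suppress=True,precision=4)
im,d,p=snap('wrist','w7');P=cloud(p|dict(d=d));q=P[140:260,235:335].reshape(-1,3)
for lo,hi in((.108,.118),(.15,.17)):
    w=q[(q[:,2]>lo)&(q[:,2]<hi)];print(len(w),np.median(w,0),cv2.minAreaRect((w[:,:2]*1000).astype(np.float32)))
c=snap('scene','s7')[0]
o=np.zeros((400,800,3),np.uint8)
o[:,:400]=cv2.resize(im[130:260,220:350],(400,400),interpolation=2)
o[:,400:]=cv2.resize(c[175:275,345:445],(400,400),interpolation=2)
cv2.imwrite('pics/c7.png',o[:,:,::-1]);print(sense()['t'])
E
```

```text
1587 [0.5455 0.2392 0.1145] ((537.820068359375, 237.6016845703125), (34.45119857788086, 48.12723922729492), 75.83008575439453)
461 [0.5288 0.2418 0.1611] ((528.5135498046875, 240.37628173828125), (14.442893981933594, 13.563094139099121), 74.34449768066406)
16.275
```

View pics/c7.png

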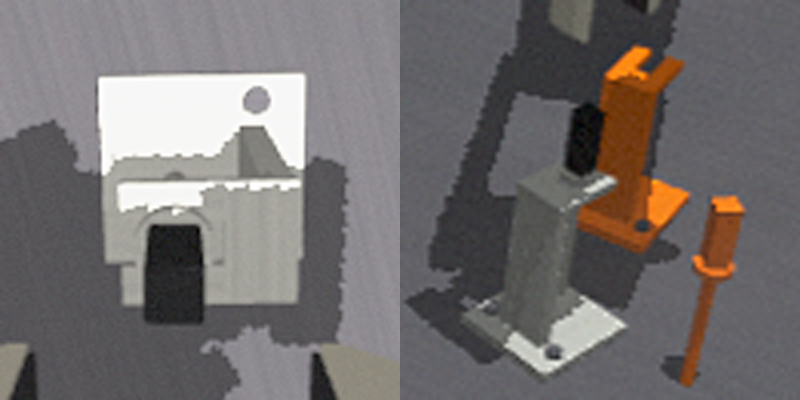

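The stylus hangs in the fork at (175,270), collar on the prongs, with its top at z 0.161 as at the start, and the gripper is clear.

```bash
python3 -c "
from cell import *
print(job_done())"
```

```text
the job is handed in; nothing more can be done
None
```

I pushed the odd rocker over to its stop, and in the pictures all six now lean alike. The stylus hangs back in its fork, let go, and the job was handed in at about 16 s of the 46 s allowed; the hand-in returned no verdict.

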